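Clamp the carving panel with the T-handle hex key

ROBOT

A 6-joint arm with a two-finger parallel gripper is mounted at the origin on the work surface. World frame = base frame: x ahead of the robot, y to its left, z up, the work surface at z = 0. Lengths are in m, angles in degrees, forces in N, time in s.
With the tool pointing down it reaches from about 0.375 to 0.9 m from the base axis. Payload 3.1 kg.
Tool frame: the origin (TCP) lies on the centre line of the jaws, within the pads' length; the fingertips stand 17 mm ahead of it and the grasp point (between the pads) lies 2 mm behind it; z points along the fingers, y is the line along which they close (so a half turn about z gives the same grasp; the last joint's range is limited). The gripper opens to 87 mm and grips with 3 to 60 N. Pads are 19 mm wide; open, the fingers measure 117 mm over their backs; the gripper's body (75 mm by 190 mm) begins 51 mm behind the grasp point.
Start: joints at [-76.232, 30.224, 82.088, -0, 67.689, -10.227], TCP at [0.254, -0.571, 0.24] pointing down, gripper open.
Joint ranges: [-176.69, 176.69], [-43.24, 126.21], [12.49, 139.97], [-82, 262], [0, 151.66], [-163.58, 163.58]. Speed limits (degrees/s): [159.86, 159.86, 180, 180, 180, 180].

INTERFACE

Orientations are given as a 3x3 rotation matrix whose columns are the frame's x, y, z axes.
In Python, from rig import bot, imaging, finder gives the robot as it stands. The module is installed in compiled form; this text tells all that it offers.
- The arm moves only by the tool play_rows, never from a script. Its argument "motion" is a list that holds one entry, the list of rows, each a list of 6 numbers: the shift along the tool's x, y, z in shares of 1 m (1.0 is 1 m), then the turn, a rotation vector about the tool's x, y, z in parts of the range, where 1.0 means 120 degrees. In form: [[[dx, dy, dz, wx, wy, wz], ...]]. A call has 1 to 8 rows; each row is the pose to reach, as a shift and turn from the pose commanded when the call began, along the tool's axes at that moment; what a row does not reach only later rows make up. A row lasts 1/12 s, in which the tool goes at most 41.7 mm and 7.16 degrees, less where a joint would pass 70% of its speed; a pose out of reach is approached as far as the arm can. Shift and turn numbers lie between -1 and 1, and a call with a number outside is refused. A call with a gripper value outside its range is refused whole. "fingers" is the finger opening in m, from 0 to 0.087, set as the call begins (left out, the last holds). The fingers move at their own pace and stop on an object; the grip force is fixed at half the most. Time passes only in rows, so rows that repeat a pose let the fingers close. It gives the time, the measured TCP pose, the force, the opening and the grip force at its end, in the units of the state.
- bot.read_state(): the state, without advancing time (a new reading comes with each control period).
- imaging.capture(name): name is "side" or "top"; returns a dict with "frame" (420x560x3 uint8, red, green, blue), "camera_matrix" (3x3 intrinsics, pixels), "k1" (the pictures are not rectified: a ray, as slopes to the right and down, at radius r is drawn at 1 + k1 r^2 times it, then the intrinsics apply), "R" (3x3) and "t" (3): a world point X has camera coordinates R X + t. Camera axes: x right, y down, z forward; pixel columns grow to the right and rows downward; lengths in m; the calibration is good to about 2 mm. A picture is of the moment at which its call begins. There is no depth.
- bot.hand_in(): hands the job in; it is judged then, once.
Trained networks look in the newest picture that a camera, given by its name, has taken for a name from the list of things; names that differ only in an ending like _2 or _b are one class to them, and where a whole thing is asked for, a point or a joint stands for the part that bears it (a point fixed in the world has none). Each returns a list of dicts, best first, with "confidence" (0 to 1); they miss things now and then, are a little off and sometimes report something else, mostly with a low value. They report only what shows in the picture. A call takes as long as a camera call. They do not tell look-alikes from the thing itself.
- finder.recognise(camera, name): "at" ([x, y, z] in m, in world coordinates, good to about 4 mm: the middle of the surface that is visible of it).
- finder.outline_of(camera, name): "pixels" (420x560 bool, what is visible of it).
The state is a dict: "time_s": time; "joint_positions": joint angles; "qvel": joint speeds; "tau": joint torques, N m; "position": TCP position; "tcp_rot": TCP orientation; "force": force on the tool from outside, world axes, zero at the start; "moment": the same for the moment, N m; "opening": opening from 0.0 (shut) to 1.0 (fully open); "grasp_force": force on a finger pad.
Only numpy, scipy, OpenCV 4.12 (cv2) and the standard library are available. Lean on these libraries where they do the work, as an engineer would, in place of code of your own. Each camera call takes 0.05 s, during which the arm holds its last target. There are 200 camera calls.

TASK

Take the red T-handle hex key out of the rack and fit it into the screw hidden down the bore of the blue clamp block: feel for the socket by turning the key with a light touch until it drops fully home, never forcing it. Then turn it clockwise until you feel the shoe hold the carved panel firmly against the fence, stopping there before the wood is crushed, and let go, leaving the key standing in the screw and the other things on the bench alone.

Things in the scene. Friction and masses are not known exactly. Their poses are not given: they have to be found in the camera images.
- key: Loose T-handle hex key, 0.32 kg, upright in one of the rack's two holes. Steel hexagonal shank, 24 mm across flats (27.7 over corners), 80 mm long under an 18 mm round neck, flats facing the key's own x and every 60 degrees from it; the lowest 2 mm are only 21 mm across flats. Origin at the centre of the tip, z up towards the red crossbar
- key_bar (a point): Centre of the key's red crossbar, 109 mm above the tip, the place to grip. Bar 90 mm long (key x), 22 mm thick (key y), 28 mm tall
- rack: Fixed light wood block 170 x 70 x 65 mm with two round 31 mm holes, 50 mm deep, 45 mm either side of the centre along its own x. Origin under its centre
- clamp: Fixed holding jig, origin on the table below the bore, z up. Plywood base 18 mm thick, 180 mm wide, from y = -55 to y = 290 mm of its frame; around the origin a blue clamp block 80 (x) x 70 (y) mm, its top 70 mm above the table; the wooden fence stands at the far end
- bore (a point): Centre of the bore's mouth in the blue block's top, 70 mm above the table. Bore vertical, round, 28.6 mm wide, with a 5 mm deep 45-degree countersink (39 mm wide at the top), 24 mm deep down to the cam screw
- socket (a point): Centre of the mouth of the cam screw's hidden hex socket, down the bore, 46 mm above the table (frame turned as the jig, not as the socket). Socket 24.8 mm across flats, 16 mm deep: key fully home = tip 16 mm below this point. Its angle differs each time and is not reported; the key enters within about 4 degrees of a match (every 60 degrees), else its tip stops 2 mm below this point
- sink (a joint): How far the cam screw is pushed down on its spring (m): 0 at rest, about 4 N per mm; 0.0035 = about 15 N on the key, beyond which its retaining ring is damaged. The screw starts at its loosest: it cannot turn anticlockwise; clockwise from above it turns up to 1.7 rad against 0.12 N m of friction, drives the shoe 4 mm per rad, and stays where left
- shoe: Cork-faced clamp shoe, 90 x 30 mm, on the block's +y side; the screw drives it along the jig's +y to the panel. Origin at its back (at first jig y = 40 mm); cork face 13 mm ahead. Once the play is used up it pins the panel on the fence and the force climbs about 100 N per mm: 0.2 to 0.25 N m on the key is tight, over 0.4 (80 N) crushes the panel; let go, the screw keeps up to 30 N
- fence: Wooden fence 170 x 22 x 40 mm, screwed to the far end of the jig's base, pegged a little differently each time; origin at the foot of its inner face, the one towards the panel (jig y = 255 to 258 mm)
- panel: Carved wooden relief panel, 0.55 kg, 160 (x) x 200 (y) x 22 mm without its carving, lying loose on the jig's base between shoe and fence, 2 to 5 mm of play in all. Origin under its centre
- burnisher: Bystander: round burnisher: 27 mm steel rod with a dark wooden knob (36 mm wide), 113 mm tall, standing in the other rack hole; origin at the foot of the rod
- chisel_yellow: Bystander: carving chisel with yellow handle, 240 mm long, 19 mm thick, lying down; origin on the table under its middle
- chisel_blue: Bystander: carving chisel with blue handle, 240 mm long, 19 mm thick, lying down; origin on the table under its middle
- mallet: Bystander: round light wood carver's mallet, 80 mm wide, 206 mm tall, standing on its head; origin under its centre
- wax_jar: Bystander: amber wax jar with black cap, 64 mm wide, 60 mm tall; origin under its centre
- stone: Bystander: grey sharpening stone 60 x 170 x 25 mm; origin under its centre
- brush: Bystander: dusting brush lying near the robot; origin under it
There are look-alikes about, which are no part of the job. Several things have the shape of the key; the one meant has the colours described above.

How it is judged:
By the outcome, as a careful person would: the job done as asked, in the order asked, and still so for the second after the job is handed in, with the robot touching nothing.
It also fails if it takes over 64 s, if anything falls off the work surface, if the arm or the gripper's body presses on something with over 40 N, if the wrist force passes 120 N, or if a joint passes its speed limit or range.

## Working session

There is one attempt and no reset: what is moved stays moved. The work goes in short steps, Python scripts to look and compute and a tool call to move; the robot and the scene stay as the last step left them, time stands still between calls to the robot, and variables do not carry over. Pictures are saved under pics/ and viewed, at most 10 in all, crops included, and the job is handed in when it is done.

Besides the shell and the picture viewer there is one more tool, called as name(argument=value, ...), one argument or row to a line, values as JSON. play_rows: Moves the arm, as the interface text tells. Its arguments: {"type":"object","properties":{"motion":{"type":"array"},"fingers":{"type":"number"}},"required":["motion"]}

```bash
mkdir -p pics; cat > h.py <<'E'
import numpy as np, cv2
from rig import bot, imaging, finder
def cap(n,save=None):
    c=imaging.capture(n)
    if save: cv2.imwrite('pics/'+save,c['frame'][:,:,::-1])
    return c
def proj(c,X):
    p=c['R']@np.array(X,float)+c['t']; s=p[:2]/p[2]; s=s*(1+c['k1']*(s@s))
    K=c['camera_matrix']; return np.array([K[0,0]*s[0]+K[0,2],K[1,1]*s[1]+K[1,2]])
def ray(c,uv):
    K=c['camera_matrix']; d=np.array([(uv[0]-K[0,2])/K[0,0],(uv[1]-K[1,2])/K[1,1]]); s=d.copy()
    for _ in range(20): s=d/(1+c['k1']*(s@s))
    C=-c['R'].T@c['t']; return C,c['R'].T@np.array([s[0],s[1],1])
def atz(c,uv,z):
    C,d=ray(c,uv); return C+d*(z-C[2])/d[2]
E
python3 - <<'E'
from h import *
np.set_printoptions(precision=4,suppress=True)
for n in ['top','side']:
    c=cap(n,n+'0.png'); print(n,c['camera_matrix'].tolist(),c['k1'],-c['R'].T@c['t'])
    for o in ['key','key_bar','rack','clamp','bore','shoe','fence','panel','burnisher','mallet','wax_jar','stone','brush']:
        try: print(o,[(np.round(r['at'],3).tolist(),round(r['confidence'],2),proj(c,r['at']).round().tolist()) for r in finder.recognise(n,o)][:4])
        except Exception as e: print(o,e)
print(bot.read_state())
E
```

```text
top [[539.3886000099523, 0.0, 287.83895810854375], [0.0, 539.3886000099523, 207.85154814531234], [0.0, 0.0, 1.0]] 0.008158643942775158 [ 0.2301 -0.0631  2.1111]
key [([0.34, -0.602, 0.122], 0.69, [426.0, 246.0]), ([0.518, -0.248, 0.133], 0.49, [330.0, 198.0]), ([0.315, -0.419, 0.125], 0.49, [377.0, 253.0]), ([0.534, -0.012, 0.016], 0.28, [267.0, 198.0])]
key_bar [([0.316, -0.416, 0.122], 0.75, [376.0, 253.0]), ([0.342, -0.599, 0.123], 0.73, [425.0, 246.0]), ([0.517, -0.249, 0.139], 0.61, [330.0, 198.0])]
rack [([0.563, -0.259, 0.068], 0.94, [331.0, 188.0]), ([0.526, -0.01, 0.017], 0.68, [267.0, 200.0])]
clamp [([0.52, 0.126, 0.043], 0.55, [231.0, 200.0])]
bore [([0.534, -0.008, 0.018], 0.87, [266.0, 197.0])]
shoe [([0.765, -0.005, 0.019], 0.65, [266.0, 140.0]), ([0.537, 0.019, 0.056], 0.53, [259.0, 195.0])]
fence [([0.507, 0.241, 0.061], 0.54, [201.0, 203.0])]
panel [([0.517, 0.125, 0.04], 0.72, [232.0, 201.0])]
burnisher []
mallet [([0.666, 0.411, 0.088], 0.9, [156.0, 160.0])]
wax_jar [([0.601, -0.482, 0.058], 0.69, [388.0, 180.0])]
stone [([0.472, -0.499, 0.027], 0.55, [392.0, 213.
[... 1498 characters left out ...]
 0.402, 0.08], 0.25, [322.0, 145.0])]
brush [([0.361, -0.239, 0.02], 0.98, [244.0, 267.0]), ([0.534, -0.045, 0.019], 0.3, [296.0, 226.0])]
{'time_s': 1.4, 'joint_positions': array([-76.2322,  30.2233,  82.0886,   0.0016,  67.6903, -10.2266]), 'qvel': array([-0.0209,  0.0681, -0.0794,  0.0578, -0.1183, -0.124 ]), 'tau': array([  0.0002, -44.0009, -17.6979,   0.0634,   0.0505,  -0.    ]), 'position': array([ 0.2542, -0.5709,  0.2395]), 'tcp_rot': array([[ 0.9136,  0.4066,  0.    ],
       [ 0.4066, -0.9136,  0.    ],
       [ 0.    , -0.    , -1.    ]]), 'force': array([-0.2151, -0.0609, -0.1552]), 'moment': array([-0.0201, -0.0117, -0.0063]), 'grasp_force': 0.0, 'opening': 0.9984859249747153}
```

View pictures.

```bash
python3 - <<'E'
import cv2
t=cv2.imread('pics/top0.png'); s=cv2.imread('pics/side0.png')
cv2.imwrite('pics/s1.png',cv2.resize(s,(784,588),interpolation=3))
a=cv2.resize(t[165:265,180:440],None,fx=3,fy=3,interpolation=3)
cv2.imwrite('pics/t1.png',a)
E
```

```text
(no output)
```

View pics/s1.png

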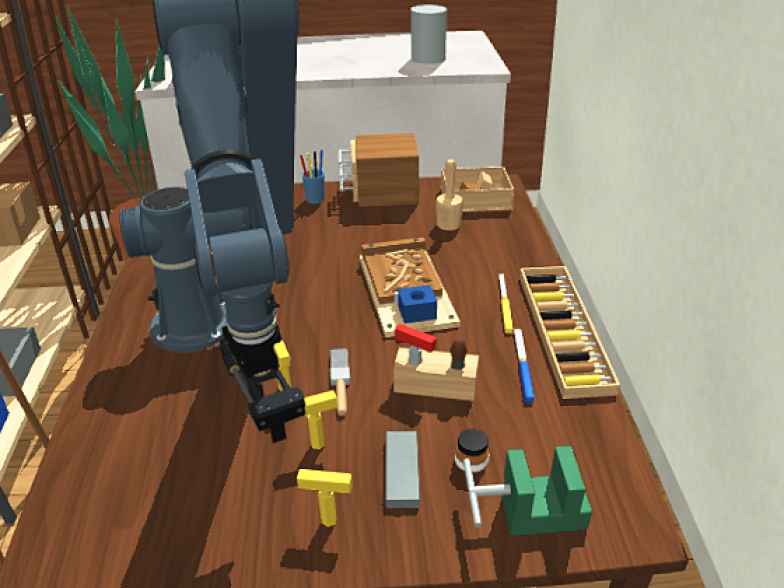

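View pics/t1.png

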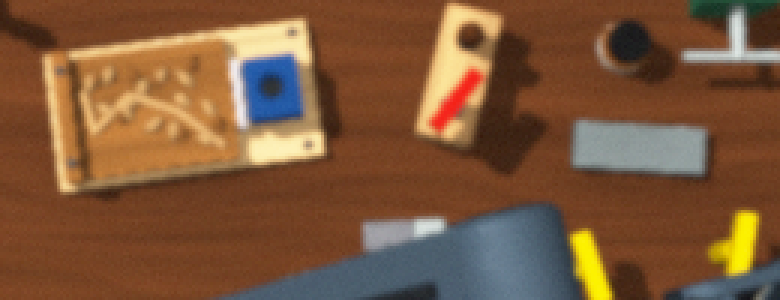

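```bash
cat > fit.py <<'E'
from h import *
from scipy.optimize import minimize
U=8
def mask(c,kind):
    f=cv2.resize(c['frame'],None,fx=U,fy=U,interpolation=cv2.INTER_CUBIC).astype(int)
    r,g,b=f[...,0],f[...,1],f[...,2]
    return ((r>2.2*g)&(r>2.2*b)&(r>110)) if kind=='red' else ((b>1.7*r)&(b>1.25*g)&(b>50))
def hull(c,p,box):
    x,y,a=p; ca,sa=np.cos(a),np.sin(a); sx,sy,z0,z1=box
    P=[proj(c,[x+ca*i*sx/2-sa*j*sy/2,y+sa*i*sx/2+ca*j*sy/2,z]) for i in(-1,1) for j in(-1,1) for z in(z0,z1)]
    return cv2.convexHull(((np.array(P)+.5)*U-.5).astype(np.float32))
def fit(cs,kind,box,p0,R=45):
    w=[]
    for c in cs:
        u,v=(proj(c,[p0[0],p0[1],box[3]])*U).astype(int); r=R*U
        o=np.array([max(u-r,0),max(v-r,0)]); m=mask(c,kind)[o[1]:v+r,o[0]:u+r].astype(np.uint8)
        n,l,st,_=cv2.connectedComponentsWithStats(m); k=1+np.argmax(st[1:,4]); m=(l==k).astype(np.uint8)
        w.append((c,o,m))
    def cost(q):
        p=np.array(p0)+np.array(q)*[.01,.01,.2]; t=0
        for c,o,m in w:
            h=np.zeros_like(m); cv2.fillConvexPoly(h,np.round((hull(c,p,box)-o)*16).astype(np.int32),1,shift=4)
            t+=(h^m).sum()/m.sum()
        return t
    best=min((minimize(cost,[0,0,s],method='Nelder-Mead',options=dict(initial_simplex=[[0,0,s],[1,0,s],[0,1,s],[0,0,s+1]],xatol=1e-3,fatol=1e-5)) for s in(-1,0,1)),key=lambda r:r.fun)
    p=np.array(p0)+best.x*[.01,.01,.2]
    return p[:2].round(4),np.degrees(p[2]).round(2),round(best.fun,3)
E
python3 - <<'E'
from fit import *
T=cap('top');S=cap('side')
for nm,cs in [('top',[T]),('side',[S]),('both',[T,S])]:
    print(nm,'bar',*fit(cs,'red',(.09,.022,.110,.138),[.517,-.255,-.75],30))
    print(nm,'block',*fit(cs,'blue',(.08,.07,.018,.070),[.53,-.008,0.05]))
# bore dark centroid
for c in (T,S):
    f=c['frame'].astype(float).sum(2)
    u,v=proj(c,[.53,-.008,.07]).astype(int); sub=f[v-10:v+11,u-10:u+11]
    print(u,v); print((sub[::1,::1]).astype(int)//10)
E
```

```text
top bar [ 0.5198 -0.2567] -35.95 0.288
top block [ 0.5431 -0.0241] 10.65 0.294
side bar [ 0.5185 -0.254 ] -39.25 0.132
side block [ 0.5424 -0.0254] 3.75 0.061
both bar [ 0.5187 -0.2557] -36.57 0.429
both block [ 0.5426 -0.0251] 4.24 0.356
265 196
[[42 56 67 70 65 52 39 34 31 32 31 31 31 31 30 30 30 30 29 29 29]
 [41 55 68 70 63 47 35 31 31 31 29 30 29 30 30 29 30 29 30 30 29]
 [40 54 68 70 61 44 34 30 30 29 29 29 29 28 27 26 27 28 29 29 30]
 [41 56 68 70 62 46 35 30 29 29 29 28 26 25 24 22 23 25 26 29 29]
 [42 55 67 70 63 49 36 31 29 29 29 26 23 20 19 18 19 21 24 27 28]
 [40 50 63 69 65 53 39 32 30 28 27 23 20 18 16 16 15 17 21 24 27]
 [36 45 58 68 68 57 42 33 30 29 26 21 18 16 15 15 15 16 19 24 27]
 [37 41 55 67 69 61 44 34 30 29 27 22 17 15 15 15 16 15 20 22 27]
 [37 39 52 67 69 61 44 35 30 28 27 22 18 16 15 16 16 17 19 24 27]
 [36 39 52 67 69 61 45 35 30 29 28 24 20 17 16 16 16 17 21 25 27]
 [38 42 53 67 69 62 45 35 30 29 28 25 22 20 18 17 18 21 23 25 28]
 [37 41 53 65 69 62 48 37 31 29 29 28 25 23 21 21 22 23 27 27 28]
 [37 40 49 62 68 64 51 39 31 29 30 28 28 27 26 25 25 27 27 28
[... 1228 characters left out ...]
33 34 34 34 33 30 28 30 32 33 35 35 36]
 [54 32 28 33 33 33 33 33 34 34 31 25 22 22 23 21 22 20 21 31 35]
 [76 54 27 34 33 33 34 34 34 31 26 24 23 21 22 22 22 21 22 21 30]
 [48 24 24 34 34 34 33 33 34 30 26 21 15 14 16 16 16 17 19 22 28]
 [43 23 17 30 34 33 33 33 34 31 25 16 13 15 16 17 17 16 14 21 29]
 [44 25  9 27 34 34 33 34 34 33 26 15 13 15 16 16 16 15 15 24 33]
 [44 26 10 19 31 34 33 33 34 34 34 26 16 16 16 17 17 17 22 32 35]
 [45 26 11 19 31 35 33 33 33 34 34 35 36 33 31 31 34 36 36 35 34]
 [44 26 12 12 28 35 34 33 33 33 33 33 34 35 35 35 35 35 35 34 35]
 [43 25 12 13 19 31 35 34 34 34 34 34 34 34 35 34 34 35 32 26 24]
 [39 23 12 14 16 29 35 34 34 34 34 31 26 23 20 18 16 13 14 14 15]]
```

```bash
python3 - <<'E'
from fit import *
from scipy.ndimage import label
T=cap('top');S=cap('side')
def render(c,p,box): 
    h=np.zeros((420*U,560*U),np.uint8); cv2.fillConvexPoly(h,np.round(hull(c,p,box)*16).astype(np.int32),1,shift=4); return cv2.resize(h.astype(np.float32),(560,420),interpolation=cv2.INTER_AREA)
def mom(w):
    m=cv2.moments(w.astype(np.float32)); return np.array([m['m10']/m['m00'],m['m01']/m['m00'],0.5*np.degrees(np.arctan2(2*m['mu11'],m['mu20']-m['mu02'])),m['m00']])
def weight(c,kind,p0):
    f=c['frame'].astype(float); r,g,b=f[...,0],f[...,1],f[...,2]
    w=np.clip(r-1.6*np.maximum(g,b)-45,0,None) if kind=='red' else np.clip(b-1.15*r-8,0,None)
    u,v=proj(c,p0).astype(int); k=np.zeros_like(w); k[v-22:v+23,u-22:u+23]=1; w=w*k
    if kind=='red': w=np.minimum(w,np.percentile(w[w>0],60)); 
    return w
from scipy.optimize import least_squares
box=(.09,.022,.110,.138)
obs={n:mom(weight(c,'red',[.518,-.255,.138])) for n,c in(('T',T),('S',S))}; print(obs)
for n,cs in (('T',{'T':T}),('S',{'S':S}),('TS',{'T':T,'S':S})):
    f=lambda p: np.concatenate([(mom(render(c,[.518+p[0]*.01,-.255+p[1]*.01,-.65+p[2]*.1],box))-obs[k])[:3]*[1,1,.1] for k,c in cs.items()])
    r=least_squares(f,[0,0,0],diff_step=.05,x_scale=.3,method='trf'); p=r.x
    print(n,'bar',.518+p[0]*.01,-.255+p[1]*.01,np.degrees(-.65+p[2]*.1),r.fun.round(2))
# bore
for n,c in(('T',T),('S',S)):
    u,v=proj(c,[.5426,-.0251,.07]).round().astype(int); f=c['frame'].astype(float).sum(2)
    k=8 if n=='S' else 6
    sub=f[v-k:v+k+1,u-k-1:u+k+2]; w=np.clip(300-sub,0,120) if n=='S' else np.clip(265-sub,0,90)
    l,_=label(w>0); w=w*(l==l[k,k+1]); m=mom(w); print(n,(u,v),m, atz(c,[u-k-1+m[0],v-k+m[1]],.07), m[3])
    print((w>0).astype(int))
for c in (T,S): print(finder.recognise('top' if c is T else 'side','rack')[0])
E
```

```text
{'T': array([  331.66648332,   197.9394183 ,   -52.2831134 , 11344.68017173]), 'S': array([2.96211902e+02, 2.40530847e+02, 2.13112902e+01, 2.31690000e+04])}
T bar 0.518 -0.255 -37.24225668350351 [ 0.02 -0.   -0.03]
S bar 0.518 -0.255 -37.24225668350351 [0.12 0.56 0.1 ]
TS bar 0.518 -0.255 -37.24225668350351 [ 0.02 -0.   -0.03  0.12  0.56  0.1 ]
T (np.int64(270), np.int64(193)) [   6.81328464    6.04953207  -80.15680978 4381.        ] [ 0.54346982 -0.02345255  0.07      ] 4381.0
[[0 0 0 0 0 0 0 0 0 0 0 0 0 0 0]
 [0 0 0 0 0 0 0 0 0 0 0 0 0 0 0]
 [0 0 0 0 1 1 1 1 1 1 1 0 0 0 0]
 [0 0 0 1 1 1 1 1 1 1 1 0 0 0 0]
 [0 0 0 1 1 1 1 1 1 1 1 1 0 0 0]
 [0 0 1 1 1 1 1 1 1 1 1 1 0 0 0]
 [0 0 0 1 1 1 1 1 1 1 1 1 0 0 0]
 [0 0 0 1 1 1 1 1 1 1 1 1 0 0 0]
 [0 0 0 1 1 1 1 1 1 1 1 1 0 0 0]
 [0 0 0 1 1 1 1 1 1 1 1 0 0 0 0]
 [0 0 0 0 1 1 1 1 1 1 0 0 0 0 0]
 [0 0 0 0 0 0 1 0 1 0 0 0 0 0 0]
 [0 0 0 0 0 0 0 0 0 0 0 0 0 0 0]]
S (np.int64(298), np.int64(210)) [ 8.74154995e+00  8.69617180e+00 -2.27785099e+00  5.35500000e+03] [ 0.54256456 -0.02835379  0.07      ] 5355.0
[[0 0 0 0 0 0 0 0 0 0 0 0 0 0 0 0 0 0 0]
 [0 0 0 0 0 0 0 0 0 0 0 0 0 0 0 0 0 0 0]
 [0 0 0 0 0 0 0 0 0 0 0 0 0 0 0 0 0 0 0]
 [0 0 0 0 0 0 0 0 0 0 0 0 0 0 0 0 0 0 0]
 [0 0 0 0 0 0 0 0 0 0 0 0 0 0 0 0 0 0 0]
 [0 0 0 0 0 0 0 1 1 0 0 0 0 0 0 0 0 0 0]
 [0 0 0 0 0 1 1 1 1 1 1 1 1 0 0 0 0 0 0]
 [0 0 0 0 1 1 1 1 1 1 1 1 1 1 0 0 0 0 0]
 [0 0 0 0 1 1 1 1 1 1 1 1 1 1 1 0 0 0 0]
 [0 0 0 0 1 1 1 1 1 1 1 1 1 1 1 0 0 0 0]
 [0 0 0 0 1 1 1 1 1 1 1 1 1 1 0 0 0 0 0]
 [0 0 0 0 0 1 1 1 1 1 1 1 1 0 0 0 0 0 0]
 [0 0 0 0 0 0 0 0 0 0 0 0 0 0 0 0 0 0 0]
 [0 0 0 0 0 0 0 0 0 0 0 0 0 0 0 0 0 0 0]
 [0 0 0 0 0 0 0 0 0 0 0 0 0 0 0 0 0 0 0]
 [0 0 0 0 0 0 0 0 0 0 0 0 0 0 0 0 0 0 0]
 [0 0 0 0 0 0 0 0 0 0 0 0 0 0 0 0 0 0 0]]
{'at': [0.5673, -0.2588, 0.0661], 'confidence': 0.92}
{'at': [0.5585, -0.2899, 0.0499], 'confidence': 0.76}
```

Candidates for "key": red one in the rack (side 295,241 / top 330,198), yellow ones (side 225,292; 232,345; 201,251), a grey one on the green stand (side ~340,350). The red one in the rack fits the description; checking it in a close crop.

```bash
cat >> h.py <<'E'
def go(x,y,z,yaw=None):
    "shift and turn (tool axes) from the present pose; yaw = heading of tool x"
    s=bot.read_state(); R=s['tcp_rot']; d=R.T@(np.array([x,y,z])-s['position'])
    h=np.degrees(np.arctan2(R[1,0],R[0,0]))
    print('t',round(s['time_s'],2),'pos',s['position'].round(4),'yaw',h.round(2),'F',s['force'].round(2),'M',s['moment'].round(3),'j6',s['joint_positions'][5].round(1),'op',round(s['opening']*87,1),'g',round(s['grasp_force'],1))
    print('shift',d.round(4),'wz',None if yaw is None else round(-((yaw-h+180)%360-180),2),'tilt',R[:,2].round(4))
E
python3 - <<'E'
from h import *
import cv2
s=cv2.imread('pics/side0.png'); cv2.imwrite('pics/k.png',cv2.resize(s[200:300,250:370],None,fx=5,fy=5,interpolation=3))
go(.518,-.255,.24,142.8)
E
```

```text
t 1.7 pos [ 0.2542 -0.571   0.2395] yaw 23.99 F [ 0.15  0.06 -0.42] M [0.004 0.021 0.022] j6 -10.2 op 86.9 g 0.0
shift [ 0.3695 -0.1814 -0.0005] wz -118.81 tilt [-0.  0. -1.]
```

View pics/k.png

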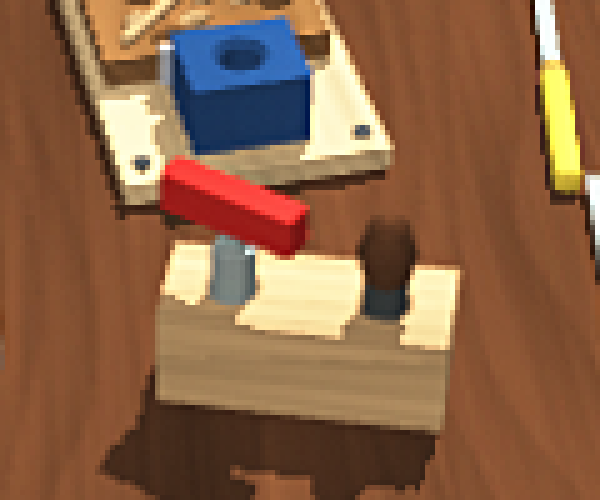

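The manual's scale: turns go in shares of 120 degrees. Converting my numbers, -56 degrees is -0.4667.

play_rows(
  motion=[
    [[0.034,-0.017,0,0,0,-0.0583],[0.068,-0.034,0,0,0,-0.1167],[0.102,-0.051,0,0,0,-0.175],[0.136,-0.068,0,0,0,-0.2333],[0.17,-0.085,0,0,0,-0.2917],[0.204,-0.102,0,0,0,-0.35],[0.238,-0.119,0,0,0,-0.4083],[0.27,-0.135,0,0,0,-0.4667]],
  ],
  fingers=0.055,
)

```text
time_s: 2.37
position: [0.447, -0.3361, 0.2398]
tcp_rot: [[0.168, 0.986, 0.0], [0.986, -0.168, -0.0], [-0.0, 0.0, -1.0]]
force: [-0.2, -0.7, -0.5]
opening: 0.638
grasp_force: 0.0
```

```bash
python3 -c "
from h import *
go(.518,-.255,.22,142.8)"
```

```text
t 2.37 pos [ 0.447  -0.3361  0.2398] yaw 80.35 F [-0.22 -0.66 -0.49] M [-0.063 -0.142  0.016] j6 -38.7 op 55.5 g 0.0
shift [0.0918 0.0564 0.0198] wz -62.45 tilt [ 4.e-04 -1.e-04 -1.e+00]
```

The crop shows the red crossbar (crop 235,205; picture 297,241) on a steel shank in the rack's left hole, the burnisher in the right (crop 385,255): it is the right key.

Scaled: -56 degrees is -0.4667.

play_rows(
  motion=[
    [[0.015,0.01,0,0,0,-0.0583],[0.03,0.02,0,0,0,-0.1167],[0.045,0.03,0,0,0,-0.175],[0.06,0.04,0,0,0,-0.2333],[0.075,0.05,0,0,0,-0.2917],[0.092,0.056,0,0,0,-0.35],[0.092,0.056,0.01,0,0,-0.4083],[0.092,0.056,0.02,0,0,-0.4667]],
  ],
)

```text
time_s: 3.03
position: [0.5182, -0.2561, 0.22]
tcp_rot: [[-0.725, 0.689, 0.002], [0.689, 0.725, -0.001], [-0.002, 0.0, -1.0]]
force: [-0.5, -0.5, -0.9]
opening: 0.632
grasp_force: 0.0
```

Scaled: -6.4 degrees is -0.0533.

play_rows(
  motion=[
    [[0,0,0,0,0,-0.0533],[0,0,0,0,0,-0.0533]],
  ],
)

```text
time_s: 3.2
position: [0.5169, -0.2565, 0.2189]
tcp_rot: [[-0.794, 0.608, -0.001], [0.608, 0.794, 0.001], [0.001, -0.0, -1.0]]
force: [-0.1, -0.3, -1.0]
opening: 0.632
grasp_force: 0.0
```

```bash
python3 -c "
from h import *
go(.518,-.255,.122,142.8)"
```

```text
t 3.2 pos [ 0.5169 -0.2565  0.2189] yaw 142.53 F [-0.11 -0.3  -0.95] M [ 0.083 -0.183  0.002] j6 -90.0 op 55.0 g 0.0
shift [-0.0001  0.0019  0.0969] wz -0.27 tilt [-1.2e-03  8.0e-04 -1.0e+00]
```

play_rows(
  motion=[
    [[0,0.002,0.02,0,0,0],[0,0.002,0.04,0,0,0],[0,0.002,0.06,0,0,0],[0,0.002,0.078,0,0,0],[0,0.002,0.09,0,0,0],[0,0.002,0.097,0,0,0],[0,0.002,0.097,0,0,0]],
  ],
)

```text
time_s: 3.78
position: [0.5177, -0.2551, 0.1213]
tcp_rot: [[-0.791, 0.612, -0.002], [0.612, 0.791, 0.002], [0.003, -0.0, -1.0]]
force: [-0.9, 0.9, -0.4]
opening: 0.637
grasp_force: 0.0
```

```bash
python3 -c "
from h import *
go(.518,-.255,.122,142.8)"
```

```text
t 3.78 pos [ 0.5177 -0.2551  0.1213] yaw 142.27 F [-0.92  0.94 -0.39] M [ 0.056 -0.119  0.003] j6 -89.6 op 55.4 g 0.0
shift [-0.0002  0.0003 -0.0007] wz -0.53 tilt [-0.002   0.0016 -1.    ]
```

play_rows(
  motion=[
    [[0,0,0,0,0,0],[0,0,0,0,0,0],[0,0,0,0,0,0],[0,0,0,0,0,0],[0,0,0,0,0,0],[0,0,0,0,0,0],[0,0,0,0,0,0],[0,0,0,0,0,0]],
  ],
  fingers=0.0,
)

```text
time_s: 4.45
position: [0.5188, -0.2553, 0.123]
tcp_rot: [[-0.792, 0.61, 0.001], [0.61, 0.792, -0.0], [-0.001, 0.001, -1.0]]
force: [0.8, 1.8, 2.5]
opening: 0.244
grasp_force: 29.9
```

```bash
python3 - <<'E'
from h import *
T=cap('top');S=cap('side')
go(.518,-.255,.22,142.8)
E
```

```text
t 4.55 pos [ 0.5187 -0.2553  0.123 ] yaw 142.38 F [1.6  0.83 3.78] M [ 0.359 -0.359  0.041] j6 -89.7 op 21.8 g 29.9
shift [ 0.0007 -0.0002 -0.097 ] wz -0.42 tilt [ 1.1e-03 -2.0e-04 -1.0e+00]
```

play_rows(
  motion=[
    [[0,0,-0.01,0,0,0],[0,0,-0.025,0,0,0],[0,0,-0.04,0,0,0],[0,0,-0.055,0,0,0],[0,0,-0.07,0,0,0],[0,0,-0.085,0,0,0],[0,0,-0.1,0,0,0],[0,0,-0.1,0,0,0]],
  ],
)

```text
time_s: 5.22
position: [0.5192, -0.2563, 0.2253]
tcp_rot: [[-0.792, 0.61, 0.003], [0.61, 0.792, -0.003], [-0.005, -0.001, -1.0]]
force: [1.3, -1.2, -2.6]
opening: 0.248
grasp_force: 29.8
```

```bash
python3 - <<'E'
from fit import *
T=cap('top','l_t.png');S=cap('side','l_s.png')
go(.543,-.0245,.223,142.8)
print(fit([T],'red',(.09,.022,.21,.238),[.518,-.255,-.65],30),fit([S],'red',(.09,.022,.21,.238),[.518,-.255,-.65],30))
s=S['frame'][:,:,::-1]; u,v=proj(S,[.518,-.255,.16]).astype(int)
cv2.imwrite('pics/l1.png',cv2.resize(s[v-50:v+50,u-60:u+60],None,fx=5,fy=5,interpolation=3))
E
```

```text
t 5.32 pos [ 0.5179 -0.2553  0.2225] yaw 142.4 F [-0.63  0.21 -3.2 ] M [ 0.06  -0.122 -0.026] j6 -89.7 op 21.8 g 29.8
shift [ 0.121   0.1982 -0.0005] wz -0.4 tilt [-4.e-04 -2.e-04 -1.e+00]
(array([ 0.5271, -0.2607]), np.float64(-35.44), np.float64(12.613)) (array([ 0.5355, -0.2533]), np.float64(-82.62), np.float64(0.937))
```

View pics/l1.png

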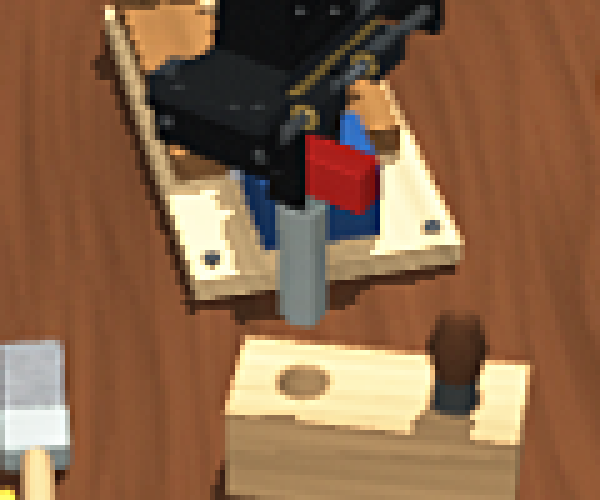

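play_rows(
  motion=[
    [[0.012,0.02,0,0,0,0],[0.03,0.049,0,0,0,0],[0.05,0.082,0,0,0,0],[0.07,0.115,0,0,0,0],[0.09,0.148,0,0,0,0],[0.108,0.177,0,0,0,0],[0.121,0.198,0,0,0,0],[0.121,0.198,0,0,0,0]],
  ],
)

```text
time_s: 5.98
position: [0.5414, -0.0195, 0.2208]
tcp_rot: [[-0.795, 0.607, -0.005], [0.607, 0.795, 0.004], [0.006, 0.0, -1.0]]
force: [0.3, -0.1, -3.6]
opening: 0.247
grasp_force: 29.9
```

```bash
python3 - <<'E'
from h import *
S0=cap('side','m_s.png');T=cap('top','m_t.png')
go(.543,-.0245,.2,142.4)
p=bot.read_state()['position']
# lifted picture: shank tip
X=np.array([.5179,-.2553]); u,v=proj(S0,[.518,-.255,.16]).astype(int)
print('lift pred tip',(proj(S0,[*X,.1145])-[u-60,v-50])*5,'pred neck',(proj(S0,[*X,.19])-[u-60,v-50])*5)
u,v=proj(S0,[.543,-.0245,.10]).astype(int)
o=np.array([u-45,v-40]); im=cv2.resize(S0['frame'][v-40:v+40,u-45:u+45,::-1],None,fx=6,fy=6,interpolation=3)
print('tip',(proj(S0,[p[0],p[1],p[2]-.108])-o)*6,'bore',(proj(S0,[.543,-.0245,.07])-o)*6)
cv2.imwrite('pics/m1.png',im)
E
```

```text
t 6.08 pos [ 0.5422 -0.0236  0.2212] yaw 142.56 F [-0.06 -0.22 -3.33] M [ 0.039 -0.162 -0.015] j6 -66.8 op 21.9 g 29.9
shift [-0.0012 -0.0002  0.0212] wz 0.16 tilt [-0.0032 -0.     -1.    ]
lift pred tip [300.66192947 313.35170954] pred neck [300.77372641 207.90506195]
tip [273.2428749  221.91620883] bore [274.62487187 288.112426  ]
```

View pics/m1.png

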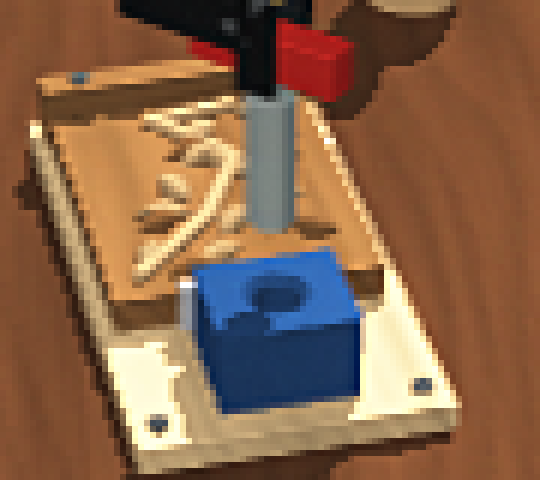

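play_rows(
  motion=[
    [[-0.002,0,0.01,0,0,0],[-0.002,-0.001,0.02,0,0,0],[-0.002,-0.001,0.03,0,0,0],[-0.002,-0.001,0.037,0,0,0],[-0.002,-0.001,0.04,0,0,0],[-0.002,-0.001,0.04,0,0,0]],
  ],
)

```text
time_s: 6.58
position: [0.5433, -0.027, 0.181]
tcp_rot: [[-0.792, 0.611, -0.003], [0.611, 0.792, 0.001], [0.003, -0.001, -1.0]]
force: [0.0, 0.2, -2.4]
opening: 0.254
grasp_force: 29.9
```

```bash
python3 -c "
from h import *
go(.5435,-.0255,.173,142.4)"
```

```text
t 6.58 pos [ 0.5433 -0.027   0.181 ] yaw 142.34 F [ 0.02  0.24 -2.35] M [ 0.101 -0.133 -0.059] j6 -67.0 op 22.1 g 29.9
shift [0.0008 0.0013 0.008 ] wz -0.06 tilt [-3.e-03  8.e-04 -1.e+00]
```

play_rows(
  motion=[
    [[0,0,0.002,0,0,0],[0,0,0.004,0,0,0],[0,0,0.006,0,0,0],[0,0,0.007,0,0,0],[0,0,0.007,0,0,0],[0,0,0.007,0,0,0]],
  ],
)

```text
time_s: 7.08
position: [0.5443, -0.0266, 0.1757]
tcp_rot: [[-0.792, 0.61, 0.0], [0.61, 0.792, -0.0], [-0.0, 0.0, -1.0]]
force: [0.1, -0.6, -2.6]
opening: 0.25
grasp_force: 29.9
```

```bash
python3 -c "
from h import *
go(.5435,-.0255,.173,142.4)"
```

```text
t 7.08 pos [ 0.5443 -0.0266  0.1757] yaw 142.41 F [ 0.07 -0.58 -2.62] M [ 0.043 -0.168 -0.029] j6 -67.0 op 21.8 g 29.9
shift [0.0013 0.0004 0.0027] wz 0.01 tilt [ 3.e-04 -1.e-04 -1.e+00]
```

play_rows(
  motion=[
    [[0,0,0.001,0,0,0],[0,0,0.002,0,0,0],[0,0,0.003,0,0,0],[0,0,0.004,0,0,0],[0,0,0.004,0,0,0]],
  ],
)

```text
time_s: 7.5
position: [0.5441, -0.0266, 0.1713]
tcp_rot: [[-0.792, 0.61, -0.001], [0.61, 0.792, 0.0], [0.0, -0.0, -1.0]]
force: [0.2, -0.4, -3.2]
opening: 0.252
grasp_force: 29.9
```

```bash
python3 -c "
from h import *
go(.5435,-.0255,.173,142.4)"
```

```text
t 7.5 pos [ 0.5441 -0.0266  0.1713] yaw 142.39 F [ 0.25 -0.43 -3.16] M [ 0.038 -0.158 -0.031] j6 -67.0 op 22.0 g 29.9
shift [ 0.0011  0.0006 -0.0017] wz -0.01 tilt [-5.e-04  1.e-04 -1.e+00]
```

play_rows(
  motion=[
    [[0,0,0.001,0,0,0],[0,0,0.002,0,0,0],[0,0,0.003,0,0,0],[0,0,0.003,0,0,0]],
  ],
)

```text
time_s: 7.83
position: [0.5441, -0.0266, 0.1683]
tcp_rot: [[-0.792, 0.61, -0.0], [0.61, 0.792, 0.0], [0.0, -0.0, -1.0]]
force: [0.4, -0.8, -4.7]
opening: 0.251
grasp_force: 29.9
```

play_rows(
  motion=[
    [[0,0,0.001,0,0,0],[0,0,0.002,0,0,0],[0,0,0.003,0,0,0],[0,0,0.003,0,0,0]],
  ],
)

```text
time_s: 8.17
position: [0.5442, -0.0266, 0.1653]
tcp_rot: [[-0.792, 0.61, -0.0], [0.61, 0.792, 0.0], [0.0, 0.0, -1.0]]
force: [0.6, 1.0, -3.1]
opening: 0.25
grasp_force: 29.9
```

```bash
python3 -c "
from h import *
go(.5435,-.0255,.152,142.4)"
```

```text
t 8.17 pos [ 0.5442 -0.0266  0.1653] yaw 142.39 F [ 0.55  0.96 -3.06] M [ 0.18  -0.215 -0.02 ] j6 -67.0 op 21.7 g 29.9
shift [0.0012 0.0005 0.0133] wz -0.01 tilt [-2.e-04  2.e-04 -1.e+00]
```

play_rows(
  motion=[
    [[0.0003,0.0004,0.001,0,0,0],[0.0003,0.0004,0.002,0,0,0],[0.0003,0.0004,0.003,0,0,0],[0.0003,0.0004,0.004,0,0,0],[0.0003,0.0004,0.005,0,0,0],[0.0003,0.0004,0.005,0,0,0]],
  ],
)

```text
time_s: 8.67
position: [0.5441, -0.0262, 0.1603]
tcp_rot: [[-0.792, 0.61, -0.0], [0.61, 0.792, 0.0], [0.0, -0.0, -1.0]]
force: [-0.0, 0.3, -4.2]
opening: 0.248
grasp_force: 29.9
```

```bash
python3 -c "
from h import *
go(.5435,-.0255,.152,142.4)"
```

```text
t 8.67 pos [ 0.5441 -0.0262  0.1603] yaw 142.39 F [-0.02  0.32 -4.19] M [ 0.08  -0.088  0.039] j6 -66.9 op 21.6 g 29.9
shift [0.0009 0.0002 0.0083] wz -0.01 tilt [-5.e-04  1.e-04 -1.e+00]
```

play_rows(
  motion=[
    [[0,0.0002,0.001,0,0,0],[0,0.0002,0.002,0,0,0],[0,0.0002,0.003,0,0,0],[0,0.0002,0.004,0,0,0],[0,0.0002,0.005,0,0,0],[0,0.0002,0.005,0,0,0]],
  ],
)

```text
time_s: 9.17
position: [0.5442, -0.026, 0.1553]
tcp_rot: [[-0.792, 0.61, -0.0], [0.61, 0.792, 0.0], [0.0, -0.0, -1.0]]
force: [-0.7, -0.1, -3.5]
opening: 0.247
grasp_force: 29.9
```

```bash
python3 -c "
from h import *
go(.5435,-.0255,.152,142.4)"
```

```text
t 9.17 pos [ 0.5442 -0.026   0.1553] yaw 142.39 F [-0.75 -0.05 -3.5 ] M [ 0.034 -0.177 -0.015] j6 -66.9 op 21.5 g 29.9
shift [ 0.0009 -0.      0.0033] wz -0.01 tilt [-4.e-04  1.e-04 -1.e+00]
```

play_rows(
  motion=[
    [[0,0,0.001,0,0,0],[0,0,0.002,0,0,0],[0,0,0.002,0,0,0]],
  ],
)

```text
time_s: 9.42
position: [0.5442, -0.026, 0.1533]
tcp_rot: [[-0.792, 0.61, -0.0], [0.61, 0.792, 0.0], [0.0, -0.0, -1.0]]
force: [0.4, 0.6, -3.5]
opening: 0.254
grasp_force: 29.9
```

play_rows(
  motion=[
    [[0,0,0.0005,0,0,0],[0,0,0.001,0,0,0],[0,0,0.001,0,0,0]],
  ],
)

```text
time_s: 9.67
position: [0.5443, -0.026, 0.1525]
tcp_rot: [[-0.792, 0.61, -0.0], [0.61, 0.792, 0.0], [0.0, -0.0, -1.0]]
force: [-0.7, -0.7, -3.4]
opening: 0.248
grasp_force: 29.9
```

play_rows(
  motion=[
    [[0,0,0.0005,0,0,0],[0,0,0.001,0,0,0],[0,0,0.001,0,0,0]],
  ],
)

```text
time_s: 9.92
position: [0.5444, -0.026, 0.1517]
tcp_rot: [[-0.792, 0.61, 0.0], [0.61, 0.792, -0.0], [-0.0, 0.0, -1.0]]
force: [-0.3, 1.2, -1.8]
opening: 0.246
grasp_force: 29.9
```

play_rows(
  motion=[
    [[0,0,0.0005,0,0,0],[0,0,0.001,0,0,0],[0,0,0.001,0,0,0]],
  ],
)

```text
time_s: 10.17
position: [0.5445, -0.0261, 0.1509]
tcp_rot: [[-0.792, 0.61, 0.0], [0.61, 0.792, -0.0], [-0.0, 0.0, -1.0]]
force: [-0.9, -0.2, 1.3]
opening: 0.252
grasp_force: 29.9
```

```bash
python3 -c "
from h import *
go(.5435,-.0255,.152,142.4)"
```

```text
t 10.17 pos [ 0.5445 -0.0261  0.1509] yaw 142.4 F [-0.93 -0.21  1.27] M [ 0.12   0.093 -0.048] j6 -66.9 op 21.9 g 29.9
shift [ 0.0011 -0.0002 -0.0011] wz -0.0 tilt [ 4.e-04 -1.e-04 -1.e+00]
```

Scaled: -1.5 degrees is -0.0125.

play_rows(
  motion=[
    [[0,0,0,0,0,-0.0125],[0,0,0,0,0,-0.025],[0,0,0,0,0,-0.0375],[0,0,0,0,0,-0.05]],
  ],
)

```text
time_s: 10.5
position: [0.5445, -0.0261, 0.1509]
tcp_rot: [[-0.852, 0.523, 0.0], [0.523, 0.852, -0.0], [-0.0, 0.0, -1.0]]
force: [-0.7, -0.1, 0.3]
opening: 0.249
grasp_force: 29.9
```

Scaled: -6 degrees is -0.05.

play_rows(
  motion=[
    [[0,0,0,0,0,-0.0125],[0,0,0,0,0,-0.025],[0,0,0,0,0,-0.0375],[0,0,0,0,0,-0.05]],
  ],
)

```text
time_s: 10.83
position: [0.5445, -0.026, 0.1509]
tcp_rot: [[-0.902, 0.431, 0.0], [0.431, 0.902, -0.0], [-0.0, 0.0, -1.0]]
force: [-0.5, 0.4, 1.3]
opening: 0.247
grasp_force: 29.9
```

```bash
python3 -c "
from h import *
go(.5435,-.0255,.152,142.4)"
```

```text
t 10.83 pos [ 0.5445 -0.026   0.1509] yaw 154.46 F [-0.54  0.42  1.28] M [ 0.154  0.051 -0.049] j6 -79.0 op 21.4 g 29.9
shift [ 0.0011  0.0001 -0.0011] wz 12.06 tilt [ 4.e-04 -0.e+00 -1.e+00]
```

Scaled: -6 degrees is -0.05.

play_rows(
  motion=[
    [[0,0,0,0,0,-0.0125],[0,0,0,0,0,-0.025],[0,0,0,0,0,-0.0375],[0,0,0,0,0,-0.05]],
  ],
)

```text
time_s: 11.17
position: [0.5445, -0.026, 0.1509]
tcp_rot: [[-0.942, 0.335, 0.0], [0.335, 0.942, 0.0], [-0.0, 0.0, -1.0]]
force: [0.3, 1.1, 1.7]
opening: 0.248
grasp_force: 29.9
```

Scaled: -6 degrees is -0.05.

play_rows(
  motion=[
    [[0,0,0,0,0,-0.0125],[0,0,0,0,0,-0.025],[0,0,0,0,0,-0.0375],[0,0,0,0,0,-0.05]],
  ],
)

```text
time_s: 11.5
position: [0.5445, -0.0259, 0.1509]
tcp_rot: [[-0.972, 0.234, 0.0], [0.234, 0.972, 0.0], [-0.0, 0.0, -1.0]]
force: [-0.2, 0.7, 1.4]
opening: 0.252
grasp_force: 29.9
```

Scaled: -6 degrees is -0.05.

play_rows(
  motion=[
    [[0,0,0,0,0,-0.0125],[0,0,0,0,0,-0.025],[0,0,0,0,0,-0.0375],[0,0,0,0,0,-0.05]],
  ],
)

```text
time_s: 11.83
position: [0.5443, -0.0258, 0.1508]
tcp_rot: [[-0.991, 0.131, -0.0], [0.131, 0.991, 0.0], [0.0, 0.0, -1.0]]
force: [-0.7, 1.4, 0.5]
opening: 0.248
grasp_force: 29.9
```

Scaled: -3 degrees is -0.025.

play_rows(
  motion=[
    [[0,0,0,0,0,-0.0125],[0,0,0,0,0,-0.025],[0,0,0,0,0,-0.025]],
  ],
)

```text
time_s: 12.08
position: [0.5444, -0.0258, 0.1504]
tcp_rot: [[-0.997, 0.08, 0.0], [0.08, 0.997, 0.0], [-0.0, 0.0, -1.0]]
force: [-0.0, -0.2, -2.7]
opening: 0.252
grasp_force: 30.0
```

```bash
python3 -c "
from h import *
go(.5435,-.0255,.152,142.4)"
```

```text
t 12.08 pos [ 0.5444 -0.0258  0.1504] yaw 175.4 F [-0.   -0.21 -2.72] M [ 0.385 -0.171  0.002] j6 -99.9 op 21.9 g 30.0
shift [ 0.0009  0.0002 -0.0016] wz 33.0 tilt [ 2.e-04  5.e-04 -1.e+00]
```

play_rows(
  motion=[
    [[0,0,0.0007,0,0,0],[0,0,0.0015,0,0,0],[0,0,0.0015,0,0,0]],
  ],
)

```text
time_s: 12.33
position: [0.5444, -0.0258, 0.1488]
tcp_rot: [[-0.997, 0.081, -0.0], [0.081, 0.997, 0.0], [0.0, 0.0, -1.0]]
force: [0.3, 0.6, -2.6]
opening: 0.249
grasp_force: 30.0
```

```bash
python3 -c "
from h import *
go(.5435,-.0255,.136,142.4)"
```

```text
t 12.33 pos [ 0.5444 -0.0258  0.1488] yaw 175.37 F [ 0.33  0.63 -2.63] M [ 0.409 -0.268  0.004] j6 -99.9 op 21.6 g 30.0
shift [0.0009 0.0002 0.0128] wz 32.97 tilt [-0.e+00  4.e-04 -1.e+00]
```

Scaled: -1 degrees is -0.0083.

play_rows(
  motion=[
    [[0,0,0.001,0,0,-0.0042],[0,0,0.002,0,0,-0.0083],[0,0,0.003,0,0,-0.0083],[0,0,0.004,0,0,-0.0083],[0,0,0.004,0,0,-0.0083]],
  ],
)

```text
time_s: 12.75
position: [0.5444, -0.026, 0.1449]
tcp_rot: [[-0.998, 0.063, 0.0], [0.063, 0.998, 0.0], [-0.0, 0.0, -1.0]]
force: [0.3, 1.5, -2.8]
opening: 0.248
grasp_force: 30.0
```

```bash
python3 -c "
from h import *
go(.5435,-.0255,.136,142.4)"
```

```text
t 12.75 pos [ 0.5444 -0.026   0.1449] yaw 176.38 F [ 0.31  1.49 -2.79] M [ 0.555 -0.234 -0.014] j6 -100.9 op 21.6 g 30.0
shift [0.0009 0.0004 0.0089] wz 33.98 tilt [ 0.e+00  2.e-04 -1.e+00]
```

play_rows(
  motion=[
    [[0,0.0003,0.001,0,0,0],[0,0.0003,0.002,0,0,0],[0,0.0003,0.003,0,0,0],[0,0.0003,0.004,0,0,0],[0,0.0003,0.005,0,0,0],[0,0.0003,0.005,0,0,0]],
  ],
)

```text
time_s: 13.25
position: [0.5444, -0.0258, 0.1398]
tcp_rot: [[-0.998, 0.063, -0.0], [0.063, 0.998, 0.0], [0.0, 0.0, -1.0]]
force: [-0.3, 0.7, -2.2]
opening: 0.252
grasp_force: 30.0
```

```bash
python3 -c "
from h import *
go(.5435,-.0255,.1375,142.4)"
```

```text
t 13.25 pos [ 0.5444 -0.0258  0.1398] yaw 176.39 F [-0.28  0.67 -2.18] M [ 0.383 -0.259  0.022] j6 -100.9 op 22.0 g 30.0
shift [0.0009 0.0002 0.0023] wz 33.99 tilt [-2.e-04  0.e+00 -1.e+00]
```

play_rows(
  motion=[
    [[0,0.0002,0.0005,0,0,0],[0,0.0002,0.001,0,0,0],[0,0.0002,0.0015,0,0,0],[0,0.0002,0.0015,0,0,0]],
  ],
)

```text
time_s: 13.58
position: [0.5444, -0.0256, 0.1385]
tcp_rot: [[-0.998, 0.063, -0.0], [0.063, 0.998, -0.0], [0.0, -0.0, -1.0]]
force: [1.1, -0.3, -3.7]
opening: 0.251
grasp_force: 30.0
```

play_rows(
  motion=[
    [[0,0,0.0005,0,0,0],[0,0,0.0008,0,0,0],[0,0,0.0008,0,0,0]],
  ],
)

```text
time_s: 13.83
position: [0.5445, -0.0256, 0.1378]
tcp_rot: [[-0.998, 0.063, 0.0], [0.063, 0.998, -0.0], [-0.0, -0.0, -1.0]]
force: [0.0, 0.6, -1.4]
opening: 0.251
grasp_force: 29.9
```

```bash
python3 -c "
from h import *
go(.5435,-.0255,.1375,142.4)"
```

```text
t 13.83 pos [ 0.5445 -0.0256  0.1378] yaw 176.4 F [ 0.04  0.63 -1.37] M [ 0.233 -0.219 -0.007] j6 -100.8 op 21.8 g 29.9
shift [0.001  0.     0.0003] wz 34.0 tilt [ 1.e-04 -1.e-04 -1.e+00]
```

play_rows(
  motion=[
    [[0,0,0.0004,0,0,0],[0,0,0.0008,0,0,0],[0,0,0.0008,0,0,0]],
  ],
)

```text
time_s: 14.08
position: [0.5446, -0.0256, 0.1372]
tcp_rot: [[-0.998, 0.063, 0.0], [0.063, 0.998, -0.0], [-0.0, -0.0, -1.0]]
force: [-0.4, 1.3, 0.4]
opening: 0.251
grasp_force: 29.9
```

```bash
python3 -c "
from h import *
go(.5435,-.0255,.1375,142.4)"
```

```text
t 14.08 pos [ 0.5446 -0.0256  0.1372] yaw 176.4 F [-0.44  1.25  0.36] M [ 0.253 -0.09   0.07 ] j6 -100.8 op 21.9 g 29.9
shift [ 0.0011  0.     -0.0003] wz 34.0 tilt [ 4.e-04 -2.e-04 -1.e+00]
```

Scaled: 10 degrees is 0.0833.

play_rows(
  motion=[
    [[0,0,0,0,0,0.0167],[0,0,0,0,0,0.0333],[0,0,0,0,0,0.05],[0,0,0,0,0,0.0667],[0,0,0,0,0,0.0833]],
  ],
)

```text
time_s: 14.5
position: [0.5444, -0.0255, 0.1372]
tcp_rot: [[-0.972, 0.236, 0.0], [0.236, 0.972, -0.0], [-0.0, -0.0, -1.0]]
force: [-0.5, 0.3, 0.4]
opening: 0.245
grasp_force: 30.0
```

```bash
cat >> h.py <<'E'
def feel(n=8):
    L=[]
    for _ in range(n):
        imaging.capture('top'); s=bot.read_state(); L.append(np.r_[s['force'],s['moment']])
    L=np.array(L); R=s['tcp_rot']; print('t',round(s['time_s'],2),'pos',s['position'].round(4),'yaw',np.degrees(np.arctan2(R[1,0],R[0,0])).round(2),'mean',L.mean(0).round(3),'sd',L.std(0).round(3), 'F tool',(R.T@L.mean(0)[:3]).round(2))
E
python3 -c "
from h import *
feel()"
```

```text
t 14.9 pos [ 0.5445 -0.0255  0.1371] yaw 166.41 mean [-0.098  1.216  0.659  0.339 -0.111  0.048] sd [0.422 0.419 0.568 0.037 0.027 0.025] F tool [ 0.38  1.16 -0.66]
```

Scaled: 10 degrees is 0.0833.

play_rows(
  motion=[
    [[0,0.0002,0,0,0,0.0167],[0,0.0002,0,0,0,0.0333],[0,0.0002,0,0,0,0.05],[0,0.0002,0,0,0,0.0667],[0,0.0002,0,0,0,0.0833]],
  ],
)

```text
time_s: 15.32
position: [0.5444, -0.0255, 0.137]
tcp_rot: [[-0.916, 0.401, -0.0], [0.401, 0.916, -0.0], [-0.0, -0.0, -1.0]]
force: [-0.0, 0.1, 0.5]
opening: 0.249
grasp_force: 29.9
```

```bash
python3 -c "
from h import *
feel(4)"
```

```text
t 15.52 pos [ 0.5444 -0.0255  0.137 ] yaw 156.46 mean [-0.811  0.272  1.538  0.168 -0.031  0.068] sd [0.451 0.348 0.239 0.008 0.042 0.011] F tool [ 0.85 -0.08 -1.54]
```

Scaled: 8 degrees is 0.0667.

play_rows(
  motion=[
    [[0.0002,0,-0.0002,0,0,0.0167],[0.0002,0,-0.0002,0,0,0.0333],[0.0002,0,-0.0002,0,0,0.05],[0.0002,0,-0.0002,0,0,0.0667]],
  ],
)

```text
time_s: 15.85
position: [0.5442, -0.0255, 0.1371]
tcp_rot: [[-0.852, 0.524, -0.0], [0.524, 0.852, -0.0], [-0.0, -0.0, -1.0]]
force: [-1.2, -0.0, 0.1]
opening: 0.246
grasp_force: 29.9
```

```bash
python3 -c "
from h import *
feel(4)"
```

```text
t 16.05 pos [ 0.5442 -0.0254  0.1371] yaw 148.47 mean [-0.312  0.136  0.894  0.003 -0.035  0.086] sd [0.44  0.493 0.463 0.033 0.014 0.05 ] F tool [ 0.34 -0.05 -0.89]
```

Scaled: 6 degrees is 0.05.

play_rows(
  motion=[
    [[0,0,0,0,0,0.0125],[0,0,0,0,0,0.025],[0,0,0,0,0,0.0375],[0,0,0,0,0,0.05]],
  ],
)

```text
time_s: 16.38
position: [0.5441, -0.0254, 0.1371]
tcp_rot: [[-0.792, 0.61, -0.0], [0.61, 0.792, -0.0], [0.0, -0.001, -1.0]]
force: [0.5, -0.1, 0.6]
opening: 0.249
grasp_force: 29.9
```

```bash
python3 -c "
from h import *
feel(5)"
```

```text
t 16.63 pos [ 0.5441 -0.0254  0.1371] yaw 142.45 mean [-0.894 -0.261  0.993 -0.089  0.049  0.091] sd [0.166 0.41  0.264 0.033 0.02  0.028] F tool [ 0.55 -0.75 -0.99]
```

Scaled: 6 degrees is 0.05.

play_rows(
  motion=[
    [[0,-0.0002,0,0,0,0.0125],[0,-0.0002,0,0,0,0.025],[0,-0.0002,0,0,0,0.0375],[0,-0.0002,0,0,0,0.05]],
  ],
)

```text
time_s: 16.97
position: [0.544, -0.0255, 0.1371]
tcp_rot: [[-0.724, 0.69, -0.0], [0.69, 0.724, -0.0], [0.0, -0.0, -1.0]]
force: [-1.0, -1.0, 0.8]
opening: 0.245
grasp_force: 29.9
```

```bash
python3 -c "
from h import *
feel(5)"
```

```text
t 17.22 pos [ 0.544  -0.0254  0.1371] yaw 136.45 mean [-1.158 -0.647  0.958 -0.14   0.118  0.077] sd [0.271 0.402 0.52  0.02  0.031 0.022] F tool [ 0.39 -1.27 -0.96]
```

Scaled: 6 degrees is 0.05.

play_rows(
  motion=[
    [[0,-0.0003,0,0,0,0.0125],[0,-0.0003,0,0,0,0.025],[0,-0.0003,0,0,0,0.0375],[0,-0.0003,0,0,0,0.05]],
  ],
)

```text
time_s: 17.55
position: [0.5439, -0.0256, 0.1371]
tcp_rot: [[-0.648, 0.762, -0.0], [0.762, 0.648, 0.0], [0.0, -0.0, -1.0]]
force: [-0.0, 0.2, 1.4]
opening: 0.248
grasp_force: 29.9
```

```bash
python3 -c "
from h import *
feel(5)"
```

```text
t 17.8 pos [ 0.5439 -0.0256  0.1371] yaw 130.44 mean [-0.953 -0.253  1.003 -0.028  0.125  0.175] sd [0.192 0.612 0.139 0.027 0.031 0.034] F tool [ 0.43 -0.89 -1.  ]
```

Scaled: 1.5 degrees is 0.0125.

play_rows(
  motion=[
    [[0,-0.0002,0,0,0,0.0042],[0,-0.0002,0,0,0,0.0083],[0,-0.0002,0,0,0,0.0125]],
  ],
)

```text
time_s: 18.05
position: [0.5438, -0.0257, 0.1371]
tcp_rot: [[-0.628, 0.779, 0.0], [0.779, 0.628, 0.0], [0.0, 0.0, -1.0]]
force: [-0.9, 0.0, -0.0]
opening: 0.251
grasp_force: 30.0
```

```bash
python3 -c "
from h import *
feel(8)"
```

```text
t 18.45 pos [ 0.5438 -0.0257  0.1372] yaw 128.9 mean [-0.554  0.37   0.667  0.082  0.059  0.239] sd [0.436 0.351 0.569 0.024 0.025 0.034] F tool [ 0.64 -0.2  -0.67]
```

play_rows(
  motion=[
    [[0,0,0,0,0,0],[0,0,0,0,0,0],[0,0,0,0,0,0],[0,0,0,0,0,0],[0,0,0,0,0,0],[0,0,0,0,0,0]],
  ],
  fingers=0.06,
)

```text
time_s: 18.95
position: [0.5439, -0.0258, 0.1372]
tcp_rot: [[-0.628, 0.778, 0.0], [0.778, 0.628, -0.0], [-0.0, 0.0, -1.0]]
force: [0.8, -0.3, -0.9]
opening: 0.613
grasp_force: 0.0
```

play_rows(
  motion=[
    [[0,0,-0.005,0,0,0],[0,0,-0.02,0,0,0],[0,0,-0.04,0,0,0],[0,0,-0.06,0,0,0],[0,0,-0.08,0,0,0],[0,0,-0.1,0,0,0],[0,0,-0.12,0,0,0],[0,0,-0.12,0,0,0]],
  ],
)

```text
time_s: 19.62
position: [0.5462, -0.0263, 0.2615]
tcp_rot: [[-0.628, 0.778, 0.009], [0.778, 0.628, -0.002], [-0.007, 0.005, -1.0]]
force: [0.6, -1.0, 1.6]
opening: 0.688
grasp_force: 0.0
```

```bash
python3 - <<'E'
from fit import *
go(.54,-.1,.26)
S=cap('side'); T=cap('top')
print(fit([S],'red',(.09,.022,.125,.153),[.543,-.025,np.radians(-51)],30))
u,v=proj(S,[.543,-.0245,.10]).astype(int)
cv2.imwrite('pics/e1.png',cv2.resize(S['frame'][v-50:v+50,u-60:u+60,::-1],None,fx=6,fy=6,interpolation=3))
E
```

```text
t 19.62 pos [ 0.5462 -0.0263  0.2615] yaw 128.9 F [ 0.55 -0.98  1.65] M [ 0.022 -0.148 -0.041] j6 -53.4 op 59.9 g 0.0
shift [-0.0535 -0.0512  0.0017] wz None tilt [ 0.0088 -0.0022 -1.    ]
(array([ 0.5421, -0.0254]), np.float64(-53.63), np.float64(0.124))
```

View pics/e1.png

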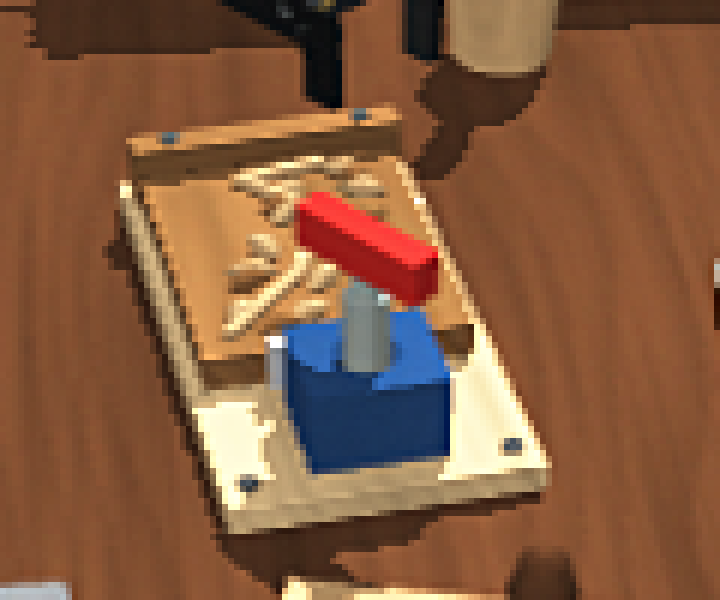

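The key stands upright in the bore (crop 365,330; bar at 367,250), the panel lies up against the fence, and the gripper is clear of everything.

```bash
python3 -c "
from rig import bot
print(bot.hand_in())"
```

```text
the job is handed in; nothing more can be done
None
```

I handed the job in after about 20 s of the 64 s allowed: the red key is fully home in the screw, turned clockwise until the wrist moment read about 0.24 N m (about 0.22 to 0.26 allowing for sensor noise and offset), and left standing there. I touched nothing else on the bench, and the hand-in gave no verdict.

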